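# Make up the clay batch on the spring scale

## Robot

A 6-joint arm with a two-finger parallel gripper is mounted at the origin on the work surface. World frame = base frame: x ahead of the robot, y to its left, z up, the work surface at z = 0. Lengths are in m, angles in rad, forces in N, time in s.
With the tool pointing down it reaches from about 0.375 to 0.825 m from the base axis. Payload 5.5 kg.
Tool frame: the origin (TCP) lies midway between the tips of the shut fingers; the grasp point (between the pads) lies 19 mm behind it; z points along the fingers, y is the direction in which the jaws open and shut (so a half turn about z gives the same grasp; the last joint's range is limited). The gripper opens to 85 mm and grips with 20 to 120 N. Pads are 22 mm wide; open, the fingers measure 114 mm over their backs; the gripper's body (76 mm by 85 mm) begins 54 mm behind the grasp point. The pads swing forward as they close: fully open they stand 13 mm farther back than shut.
Start: joints at [1.113, 0.314, -0.047, 1.21, 0, 1.571], TCP at [0.265, 0.538, 0.231] pointing down, gripper open.
Joint ranges: [-2.67, 2.67], [-0.69, 1.73], [-1.03, 1.25], [-2.08, 2.16], [-1.42, 1.45], [-3.14, 3.14]. Speed limits (rad/s): [2.39, 2.39, 3.01, 3.14, 3.14, 3.14].

## Interface

Orientations are given as a unit quaternion [x, y, z, w].
In Python, from plant import ctrl, imaging, workorder gives the robot as it stands.
- The arm moves only by the tool arm_command, never from a script. Its argument "increments" is one flat list of numbers, 7 for each row, row after row: the shift along the world's x, y, z in mm, then the turn, a rotation vector about the world's x, y, z in rad, then the closure in counts, from 0 (fully open) to 255 (shut). A call has 1 to 5 rows; each row is the pose to reach, as a shift and turn from the pose commanded when the call began; what a row does not reach only later rows make up. A row lasts 1/12 s, in which the tool goes at most 41.7 mm and 7.16 degrees, less where a joint would pass 70% of its speed; a pose out of reach is approached as far as the arm can. A call with a gripper value outside its range is refused whole. The fingers move at their own pace and stop on an object; the grip force is fixed at half the most. Time passes only in rows, so rows that repeat a pose let the fingers close. It gives the time, the measured TCP pose, the force and the opening at its end, in the units of the state.
- ctrl.state(): the state, without advancing time (a new reading comes with each control period).
- imaging.capture(name): name is "scene" or "top" or "wrist"; returns a dict with "frame" (420x560x3 uint8, red, green, blue), "intrinsics" (3x3 intrinsics, pixels), "k1" (the pictures are not rectified: a ray, as slopes to the right and down, at radius r is drawn at 1 + k1 r^2 times it, then the intrinsics apply), "eye" and "rotation" of the camera in the world; the wrist camera has in their place "mount" (4x4, takes a point from camera to tool coordinates, whose origin is the TCP and whose axes are the flange's). Camera axes: x right, y down, z forward; pixel columns grow to the right and rows downward; lengths in m; the calibration is good to about 2 mm. A picture is of the moment at which its call begins: read the wrist's pose just before it. There is no depth.
- workorder.job_done(): hands the job in, once; it reports no verdict.
The state is a dict: "time": time; "joint_pos": joint angles; "dq": joint speeds; "tau": joint torques, N m; "position": TCP position; "ee_rot": TCP orientation; "ft_force": force on the tool from outside, world axes, zero at the start; "torque": the same for the moment, N m; "width": finger opening in m.
Only numpy, scipy, OpenCV 4.12 (cv2) and the standard library are available. Lean on these libraries where they do the work, as an engineer would, in place of code of your own. Each camera call takes 0.05 s, during which the arm holds its last target. There are 200 camera calls.

## Task

Make up the batch: slide dry clay cakes from the side boards on to the sprung scale pan, choosing by size, until the dial's needle comes to rest between the two long black marks. The canister on the pan counts and its filling varies; the cakes are too wide to pick up and brittle, so push them without tipping them over or dropping them, leave each chosen cake lying flat on the pan and clear of the boards, and leave the cakes you do not need, the jar, the stamp and everything else where they are.

Things in the scene. Friction and masses are not known exactly. Their poses are not given: they have to be found in the camera images.
- scale: fixed spring scale with a loading board at each side. Origin on the table under the middle of the pan; x away from the robot, y along the row board - pan - board, z up. The boards' tops are 90 mm above the origin. The three cakes and a glaze jar stand, in any order, on four places: x about -85 or +85 mm, y about -200 or +200 mm
- board_left (a point): middle of the top of the +y plywood board, axes as the scale: 330 mm (x) by 190 mm (y), level, 90 mm above the table; it lies at y = 224 mm from the scale's origin (129 to 319 mm)
- board_right (a point): middle of the top of the like -y board, at y = -224 mm from the scale's origin
- pan_top (a point): middle of the top of the sprung steel pan, axes as the scale: 290 mm (x) by 250 mm (y), level, sinking under load from 1 mm below the boards. Open towards both boards (4 mm gaps); a lip 16 mm high along each x end (inner faces at x = -141 and 141 mm): cakes must enter between the lips. Clamped on it outside the far lip is a lidded canister (84 mm across, 86 high)
- pan (a joint): how far the pan has sunk, in m (0 at the top, 0.032 at the bottom stop). Every 100 g adds 2.2 mm (spring 446 N/m). The needle points midway between the marks at 0.023
- needle (a joint): angle of the needle of the round dial (128 mm across, white face, tilted away from the robot, behind the pan's far lip on the +y side), in rad, growing clockwise; always 100 rad per metre of pan travel. The two long black marks are at 2.05 and 2.55
- cake_small_mid (a point): centre (half-way up) of the small round cake of dry grey-brown clay, a flat disc 90 mm across and 14 mm thick, about 150 g (within 3 %); z is its axis. It starts lying flat on one of the two boards
- cake_medium_mid (a point): centre (half-way up) of the medium round cake of dry grey-brown clay, a flat disc 100 mm across and 22 mm thick, about 300 g (within 3 %); z is its axis. It starts lying flat on one of the two boards
- cake_large_mid (a point): centre (half-way up) of the large round cake of dry grey-brown clay, a flat disc 120 mm across and 24 mm thick, about 450 g (within 3 %); z is its axis. It starts lying flat on one of the two boards
- jar_mid (a point): centre of a closed glaze jar, 72 mm across and 100 mm high, standing on one of the four places on the boards; a bystander
- stamp_mid (a point): centre of a turned wooden stamp, 30 mm across and 65 mm high, standing near the outer edge of the -y board between its two places; a bystander
- dial: the dial's case, 128 mm across, fixed to the scale about x = 215, y = 75 mm, its top about 135 mm above the table; origin at the middle of its back
- cutters: nest of round steel cutters, 110 mm across and 35 mm high, on the table at the +y side; origin under its middle; a bystander
- bowl: blue bowl, 150 mm across and 65 mm high, on the table at the -y side near the robot; origin under its middle; a bystander
Not all that is in view belongs to the job. What is shaped like the part that bears cake_medium_mid but purple is not meant. What is shaped like the part that bears cake_small_mid but orange is not meant.

How it is judged:
At the end, for the whole second after the job is handed in: Needle at rest between the marks (2.05 to 2.55 rad); every cake flat (within 0.1 rad) and either on the pan (underside within 4 mm of its top face, centre within 93 mm in y and 115 mm in x of its middle) or within 30 mm of where it started (value of joint needle between 2.05 and 2.55 rad and velocity of joint pan between -0.01 and 0.01 m/s and angle between each of cake_small_mid, cake_medium_mid, cake_large_mid's own z axis and vertical below 0.1 rad and ((z of cake_small_mid in the frame of pan_top between 0.003 and 0.012 m and y of cake_small_mid in the frame of pan_top between -0.093 and 0.093 m and x of cake_small_mid in the frame of pan_top between -0.115 and 0.115 m) or distance of cake_small_mid from where it was at the start of the episode below 0.03 m) and ((z of cake_medium_mid in the frame of pan_top between 0.007 and 0.016 m and y of cake_medium_mid in the frame of pan_top between -0.093 and 0.093 m and x of cake_medium_mid in the frame of pan_top between -0.115 and 0.115 m) or distance of cake_medium_mid from where it was at the start of the episode below 0.03 m) and ((z of cake_large_mid in the frame of pan_top between 0.008 and 0.017 m and y of cake_large_mid in the frame of pan_top between -0.093 and 0.093 m and x of cake_large_mid in the frame of pan_top between -0.115 and 0.115 m) or distance of cake_large_mid from where it was at the start of the episode below 0.03 m)); the robot touches nothing.
It fails at once if a cake is tipped steeply (over 55 degrees), lifted more than 80 mm above the boards, or falls off the boards and the pan (angle between any of cake_small_mid, cake_medium_mid, cake_large_mid's own z axis and vertical above 0.96 rad or z of any of cake_small_mid, cake_medium_mid, cake_large_mid in the frame of pan_top below -0.015 m or z of any of cake_small_mid, cake_medium_mid, cake_large_mid in the frame of scale above 0.19 m).
It fails at once if the glaze jar is moved more than 25 mm or tipped (distance of jar_mid from where it was at the start of the episode above 0.025 m or angle between jar_mid's own z axis and vertical above 0.35 rad).
It fails at once if the wooden stamp is moved more than 25 mm or tipped (distance of stamp_mid from where it was at the start of the episode above 0.025 m or angle between stamp_mid's own z axis and vertical above 0.35 rad).
It fails at once if the cutters or the bowl are moved more than 40 mm (distance of any of cutters, bowl from where it was at the start of the episode above 0.04 m).
It fails at once if the robot forces the dial (contact force between dial and anything else above 5 N).
It also fails if it takes over 67 s, if anything falls off the work surface, if the arm or the gripper's body presses on something with over 40 N, if the wrist force passes 120 N, or if a joint passes its speed limit or range.

## Working session

There is one attempt and no reset: what is moved stays moved. The work goes in short steps, Python scripts to look and compute and a tool call to move; the robot and the scene stay as the last step left them, time stands still between calls to the robot, and variables do not carry over. Pictures are saved under pics/ and viewed, about 8 in all and at most 12, crops included, and the job is handed in when it is done.

Besides the shell and the picture viewer there is one more tool, called after "Call:" as a command line: name --argument value ..., lists and objects as JSON in quotes. arm_command: Moves the arm, as the interface text tells. Its arguments: {"type":"object","properties":{"increments":{"type":"array","items":{"type":"number"}}},"required":["increments"]}

```bash
mkdir -p pics; cat > h.py <<'E'
import numpy as np, cv2
from plant import ctrl, imaging, workorder
from scipy.spatial.transform import Rotation as R
def cap(n):
    s=ctrl.state(); c=imaging.capture(n)
    if n=="wrist":
        q=np.array(s["ee_rot"]); T=np.eye(4); T[:3,:3]=R.from_quat(q).as_matrix() if q.size==4 else q; T[:3,3]=s["position"]
        M=T@np.array(c["mount"]); c["eye"]=M[:3,3]; c["rotation"]=M[:3,:3]
    return c
def save(c,f): cv2.imwrite("pics/"+f,c["frame"][:,:,::-1])
def ray(c,u,v):
    K=np.array(c["intrinsics"]); d=np.array([(u-K[0,2])/K[0,0],(v-K[1,2])/K[1,1]]); x=d.copy()
    for _ in range(20): x=d/(1+c["k1"]*(x@x))
    return np.array(c["rotation"])@np.array([x[0],x[1],1])
def px2w(c,u,v,z):
    d=ray(c,u,v); e=np.array(c["eye"]); return e+d*(z-e[2])/d[2]
def w2px(c,p):
    K=np.array(c["intrinsics"]); q=np.array(c["rotation"]).T@(np.array(p)-c["eye"]); x=q[:2]/q[2]; x=x*(1+c["k1"]*(x@x))
    return np.array([K[0,0]*x[0]+K[0,2],K[1,1]*x[1]+K[1,2]])
E
python3 - <<'E'
from h import *
for n in("top","scene"):
    c=cap(n); save(c,n+"0.png"); np.save(n+"0.npy",c,allow_pickle=True); print(n,c["eye"],c["rotation"],c["intrinsics"],c["k1"])
print(ctrl.state())
E
```

```text
top [ 0.42636841 -0.02198394  1.71194645] [ 0.71588973 -0.69663495  0.02859981 -0.03719798] [[461.20666463   0.         276.85205974]
 [  0.         461.20666463 215.3893027 ]
 [  0.           0.           1.        ]] 0.012558511635067313
scene [1.58415681 0.32207726 0.86233832] [ 0.52846829  0.71733714 -0.37172617 -0.26070741] [[500.36408668   0.         278.16223839]
 [  0.         500.36408668 209.35914956]
 [  0.           0.           1.        ]] 0.05251196665705124
{'time': 0.1, 'joint_pos': array([ 1.11300120e+00,  3.14168829e-01, -4.79237752e-02,  1.21019711e+00,
       -5.39682345e-06,  1.57077847e+00]), 'dq': array([-2.15935620e-03, -1.37514388e-03,  1.33541106e-03,  1.61677578e-03,
       -1.41043672e-03,  6.98895384e-05]), 'tau': array([-5.07267869e-04, -5.40767276e+01,  3.40541339e+01,  1.12028388e-02,
       -4.61619095e-05, -4.52931388e-06]), 'position': array([0.26496787, 0.53777722, 0.23053692]), 'ee_rot': array([ 2.26895218e-01,  9.73918889e-01, -7.27829420e-04, -1.66806440e-04]), 'ft_force': array([-0.44513586,  0.13583063,  0.13664746]), 'torque': array([ 0.01925532, -0.0652079 , -0.02751926]), 'width': 0.08525390786410239}
```

View pics/top0.png

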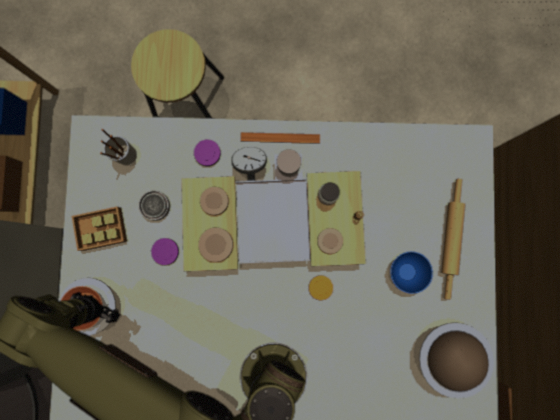

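View pics/scene0.png

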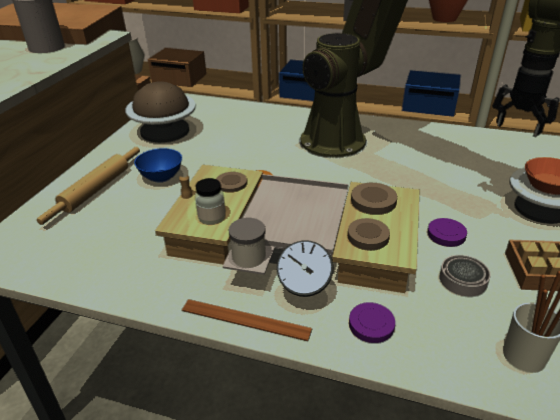

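The cakes by apparent size are: large at top (215,244), medium at (214,201), small at (330,241). Lookalikes are purple discs at (207,153) and (165,251), and an orange one at (320,287). The jar is at (329,193) and the stamp at (358,216). Next I'll measure these, fit the scale frame and enlarge the dial.

```bash
sed -i 's/^def px2w/def _m(c):\n    q=np.array(c["rotation"]); return R.from_quat(q).as_matrix() if q.size==4 else q\ndef px2w/; s/return np.array(c\["rotation"\])@/return _m(c)@/; s/q=np.array(c\["rotation"\]).T@/q=_m(c).T@/' h.py
python3 - <<'E'
from h import *
t=np.load("top0.npy",allow_pickle=True).item(); s=np.load("scene0.npy",allow_pickle=True).item()
for n,p,z in [("large",(215,244),.114),("med",(214,201),.112),("small",(330,241),.104),("jar",(329,193),.19),("stamp",(358,216),.155)]: print(n,px2w(t,*p,z))
# boards: yellow mask
hsv=cv2.cvtColor(t["frame"],cv2.COLOR_RGB2HSV)
print(hsv[260,195],hsv[260,330],hsv[220,190],hsv[220,270])
m=cv2.inRange(hsv,(18,70,90),(35,255,255)); 
n,l,st,ce=cv2.connectedComponentsWithStats(m)
for i in range(1,n):
    if st[i][4]>300:
        pts=np.argwhere(l==i)[:,::-1].astype(np.float32); r=cv2.minAreaRect(pts); b=cv2.boxPoints(r)
        print(st[i]); print(np.round([px2w(t,*q,.09)[:2] for q in b],3))
a=cv2.resize(t["frame"][140:280,175:375],None,fx=3,fy=3,interpolation=cv2.INTER_CUBIC)
b=cv2.resize(s["frame"][230:305,265:345],None,fx=5,fy=5,interpolation=cv2.INTER_CUBIC)
cv=np.zeros((600,800,3),np.uint8); cv[:420,:600]=a
d=cv2.resize(s["frame"][235:300,272:337],(360,360),interpolation=cv2.INTER_CUBIC); cv[240:600,440:800]=d
cv2.imwrite("pics/crop1.png",cv[:,:,::-1])
E
```

```text
large [0.47003956 0.21097427 0.114     ]
med [0.62012552 0.22082403 0.112     ]
small [ 0.49170684 -0.18763511  0.104     ]
jar [ 0.64756776 -0.1727389   0.19      ]
stamp [ 0.57672216 -0.27546888  0.155     ]
[ 31  91 140] [ 32  87 141] [ 32  81 141] [112  19 149]
[ 130   29   75   72 4229]
[[1.25  0.558]
 [1.257 0.286]
 [0.99  0.275]
 [0.983 0.543]]
[  0  80  37  20 497]
[[0.974 1.014]
 [1.045 1.02 ]
 [1.048 0.889]
 [0.978 0.884]]
[ 24  97  16 127 778]
[[0.527 0.896]
 [0.986 0.896]
 [0.985 0.871]
 [0.526 0.871]]
[ 307  171   58   97 4173]
[[ 0.732 -0.101]
 [ 0.745 -0.296]
 [ 0.41  -0.312]
 [ 0.397 -0.121]]
[ 182  175   56   97 3480]
[[0.709 0.343]
 [0.718 0.15 ]
 [0.381 0.13 ]
 [0.371 0.32 ]]
[444 179  21 121 992]
[[ 0.304 -0.58 ]
 [ 0.726 -0.629]
 [ 0.722 -0.668]
 [ 0.3   -0.618]]
[309 275  24  26 482]
[[ 0.372 -0.118]
 [ 0.374 -0.198]
 [ 0.288 -0.199]
 [ 0.286 -0.12 ]]
```

View pics/crop1.png

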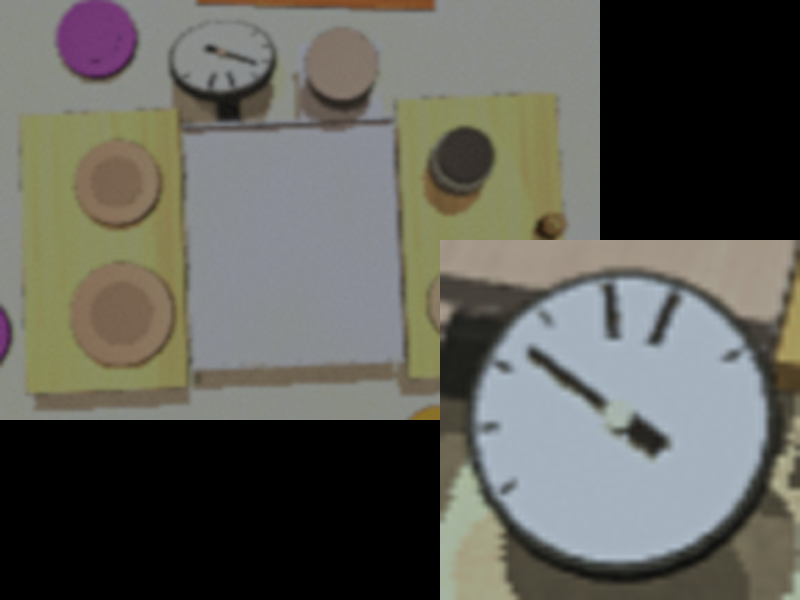

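The dial reads about 1.2 rad: the needle lies between the 1.0 and 1.5 ticks, and its long thin end is the pointer. The target of 2.3 therefore needs about 500 g (386–612 g), and the large cake alone (450 g) gives about 2.2. I'll push the large cake, at (0.470, 0.211), using the open fingers as a cradle aligned with the scale, which is yawed about +0.055.

Call:
arm_command --increments '[20, -25, -4, 0, 0, -0.11, 0, 40, -50, -8, 0, 0, -0.22, 0, 60, -75, -12, 0, 0, -0.33, 0, 80, -100, -16, 0, 0, -0.44, 0, 100, -125, -20, 0, 0, -0.55, 0]'

```text
time: 0.52
position: [0.3656, 0.4118, 0.2107]
ee_rot: [0.485, 0.875, -0.0, -0.0]
ft_force: [0.9, 0.9, -0.4]
width: 0.0858
```

Call:
arm_command --increments '[20, -25, -6, 0, 0, -0.1, 0, 40, -50, -12, 0, 0, -0.2, 0, 60, -75, -18, 0, 0, -0.3, 0, 80, -100, -24, 0, 0, -0.4, 0, 101, -118, -30, 0, 0, -0.508, 0]'

```text
time: 0.93
position: [0.4664, 0.2929, 0.1807]
ee_rot: [0.689, 0.724, -0.001, 0.0]
ft_force: [-0.0, -0.3, -0.2]
width: 0.0857
```

Call:
arm_command --increments '[0, 0, 0, 0, 0, 0, 0, 0, 0, 0, 0, 0, 0, 0, 0, 0, 0, 0, 0, 0, 0]'

```text
time: 1.18
position: [0.4658, 0.2952, 0.1811]
ee_rot: [0.687, 0.727, -0.0, -0.0]
ft_force: [-0.5, 0.8, 0.1]
width: 0.0853
```

```bash
python3 - <<'E'
from h import *
s=ctrl.state(); print(s["position"],s["width"],R.from_quat(s["ee_rot"]).as_matrix()[:,1],s["joint_pos"])
w=cap("wrist"); save(w,"w1.png"); np.save("w1.npy",w,allow_pickle=True)
print(w2px(w,[.47,.211,.114]),w2px(w,[.62,.221,.112]), w["eye"])
E
```

```text
[0.46578746 0.29524488 0.18106045] 0.08526003706770609 [ 9.98444974e-01  5.57383853e-02 -9.30966938e-04] [ 5.64664879e-01  2.48877887e-01 -2.49670307e-01  1.07305235e+00
  4.69311588e-04  2.07969371e+00]
[280.57788205 326.77090347] [454.31831937 321.56453617] [0.46080778 0.38001386 0.32411203]
```

View pics/w1.png

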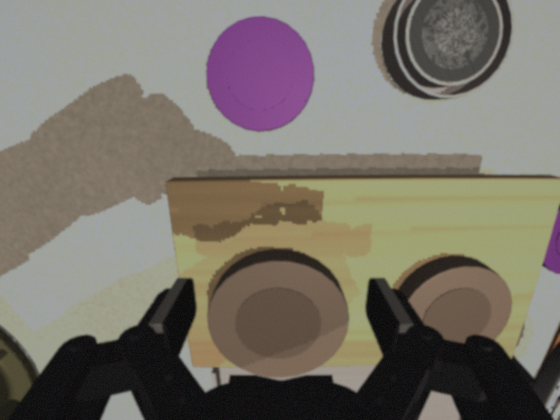

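The wrist view shows the large cake's top centred near (278,313) between the fingers, with the board's outer edge at row 179, its near-side corner at (168,180) and the medium cake at (458,307).

```bash
python3 - <<'E'
from h import *
w=np.load("w1.npy",allow_pickle=True).item(); t=np.load("top0.npy",allow_pickle=True).item()
f=lambda c,u,v,z:np.round(px2w(c,u,v,z),3)
print("large edges L,R,bottom",f(w,209,313,.114),f(w,348,313,.114),f(w,278,377,.114),f(w,278,262,.114))
print("board corners outer",f(w,168,180,.09),f(w,556,177,.09),"inner left",f(w,192,367,.09))
# top: cake ellipses from crop coords (crop/3 + offset)
g=lambda u,v,z:f(t,175+u/3,140+v/3,z)
print("top large L,R,T,B",g(70,314,.114),g(174,314,.114),g(122,262,.114),g(122,367,.114))
print("board corners",g(22,114,.09),g(178,108,.09),g(187,386,.09),g(26,393,.09))
print("med",g(75,183,.112),g(161,183,.112))
E
```

```text
large edges L,R,bottom [0.41  0.221 0.114] [0.525 0.228 0.114] [0.471 0.154 0.114] [0.465 0.272 0.114]
board corners outer [0.374 0.326 0.09 ] [0.69  0.348 0.09 ] inner left [0.385 0.136 0.09 ]
top large L,R,T,B [0.466 0.269 0.114] [0.469 0.149 0.114] [0.528 0.211 0.114] [0.407 0.206 0.114]
board corners [0.702 0.34  0.09 ] [0.714 0.155 0.09 ] [0.387 0.133 0.09 ] [0.373 0.32  0.09 ]
med [0.619 0.27  0.112] [0.621 0.169 0.112]
```

Call:
arm_command --increments '[-1, 0, -25, 0, 0, 0, 0, -2, 0, -50, 0, 0, 0, 0, -3, 0, -72, 0, 0, 0, 0, -3, 0, -84, 0, 0, 0, 0, -3, 0, -86, 0, 0, 0, 0]'

```text
time: 1.65
position: [0.4606, 0.2952, 0.0929]
ee_rot: [0.686, 0.727, -0.002, -0.001]
ft_force: [0.4, 0.7, 0.1]
width: 0.0853
```

Call:
arm_command --increments '[0, 0, -3, 0, 0, 0, 0, 0, 0, -6, 0, 0, 0, 0, 0, 0, -8, 0, 0, 0, 0, 0, 0, -8, 0, 0, 0, 0]'

```text
time: 1.98
position: [0.4635, 0.2957, 0.0878]
ee_rot: [0.687, 0.726, 0.001, 0.0]
ft_force: [0.0, -0.9, -0.0]
width: 0.0854
```

Call:
arm_command --increments '[1, -8, 0, 0, 0, 0, 0, 1, -16, 0, 0, 0, 0, 0, 2, -24, 0, 0, 0, 0, 0, 2, -30, 0, 0, 0, 0, 0, 2, -34, 0, 0, 0, 0, 0]'

```text
time: 2.4
position: [0.4654, 0.2606, 0.0876]
ee_rot: [0.688, 0.726, 0.001, -0.0]
ft_force: [-0.9, 3.3, 0.5]
width: 0.0855
```

Call:
arm_command --increments '[4, -8, 0, 0, 0, 0, 0, 8, -16, 0, 0, 0, 0, 0, 12, -24, 0, 0, 0, 0, 0, 16, -32, 0, 0, 0, 0, 0, 20, -40, 0, 0, 0, 0, 0]'

```text
time: 2.82
position: [0.4856, 0.2206, 0.0874]
ee_rot: [0.687, 0.726, 0.0, -0.0]
ft_force: [-1.4, 3.7, 1.5]
width: 0.0855
```

Call:
arm_command --increments '[4, -8, 0, 0, 0, 0, 0, 8, -16, 0, 0, 0, 0, 0, 11, -24, 0, 0, 0, 0, 0, 13, -32, 0, 0, 0, 0, 0, 13, -36, 0, 0, 0, 0, 0]'

```text
time: 3.23
position: [0.4993, 0.1845, 0.0877]
ee_rot: [0.688, 0.726, 0.001, 0.0]
ft_force: [-0.0, 5.1, 4.4]
width: 0.0856
```

```bash
python3 - <<'E'
from h import *
t=cap("top"); s=cap("scene"); save(s,"s2.png")
cv=np.zeros((600,600,3),np.uint8); cv[:300]=cv2.resize(t["frame"][160:280,175:375],(600,300)) if 0 else cv2.resize(t["frame"][165:275,170:390],(600,300),interpolation=cv2.INTER_CUBIC)
cv[300:]=cv2.resize(s["frame"][160:300,200:480],(600,300),interpolation=cv2.INTER_CUBIC)
cv2.imwrite("pics/c2.png",cv[:,:,::-1])
E
```

```text
(no output)
```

View pics/c2.png

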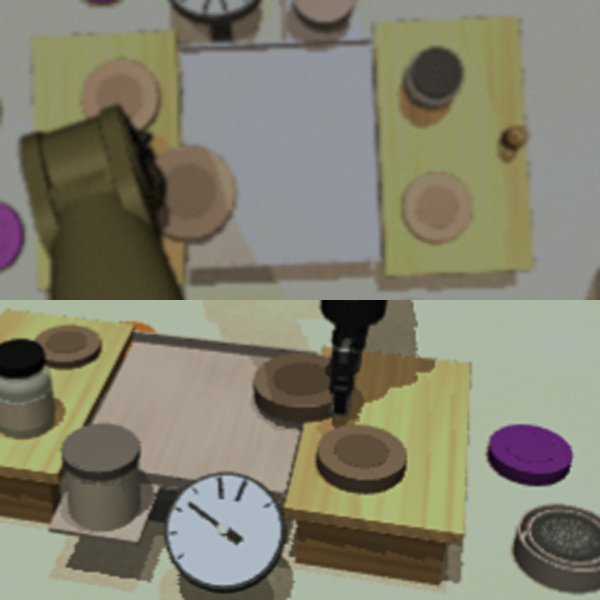

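The large cake now straddles the board edge (top crop ~(195,193)) and sits about 70 mm clear of the near lip. The medium cake and the others haven't moved.

Call:
arm_command --increments '[0.5, -8, 0, 0, 0, 0, 0, 1, -16, 0, 0, 0, 0, 0, 1.5, -24, 0, 0, 0, 0, 0, 2, -32, 0, 0, 0, 0, 0, 2.5, -40, 0, 0, 0, 0, 0]'

```text
time: 3.75
position: [0.5002, 0.1442, 0.087]
ee_rot: [0.687, 0.726, -0.0, -0.0]
ft_force: [-0.2, 1.5, -1.5]
width: 0.0854
```

Call:
arm_command --increments '[0.5, -6, 0, 0, 0, 0, 0, 1, -12, 0, 0, 0, 0, 0, 1.5, -18, 0, 0, 0, 0, 0, 1.5, -24, 0, 0, 0, 0, 0, 1.5, -26, 0, 0, 0, 0, 0]'

```text
time: 4.17
position: [0.5023, 0.1181, 0.0874]
ee_rot: [0.688, 0.726, -0.0, 0.0]
ft_force: [-0.4, -0.2, 0.3]
width: 0.0852
```

```bash
python3 - <<'E'
from h import *
t=cap("top"); s=cap("scene"); np.save("t3.npy",t,allow_pickle=True)
cv=np.zeros((600,600,3),np.uint8); cv[:300]=cv2.resize(t["frame"][165:275,170:390],(600,300),interpolation=cv2.INTER_CUBIC)
cv[300:]=cv2.resize(s["frame"][160:300,200:480],(600,300),interpolation=cv2.INTER_CUBIC)
cv2.imwrite("pics/c3.png",cv[:,:,::-1])
E
```

```text
(no output)
```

View pics/c3.png

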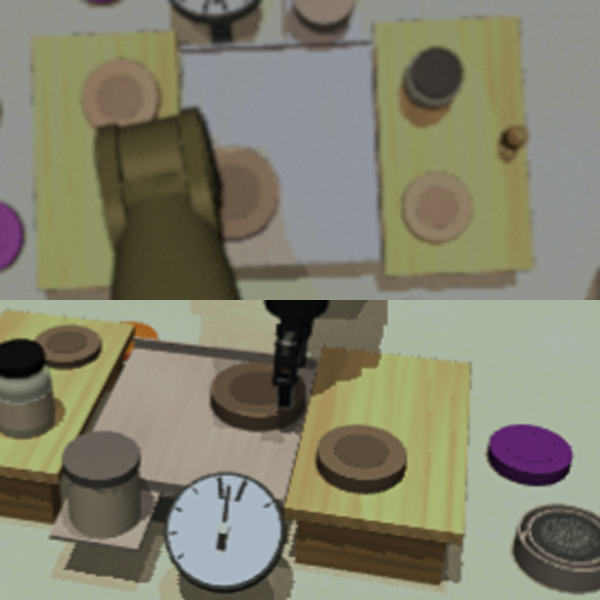

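The needle is now between the marks (about 2.2) and the cake lies on the pan. I'll check its exact position before deciding whether to nudge it further.

```bash
python3 - <<'E'
from h import *
t=np.load("t3.npy",allow_pickle=True).item()
for u,v in[(279,193),(240,148),(240,238)]:
    p=px2w(t,170+u*220/600,165+v*110/300,.091)[:2]; d=p-[.5575,.0144]; print(p,R.from_euler("z",-.06).as_matrix()[:2,:2]@d)
E
```

```text
[0.50506014 0.01385425] [-0.05237822  0.00259974]
[0.56190096 0.06597704] [0.00748581 0.05122033]
[0.44587633 0.06230691] [-0.10855011  0.0545141 ]
```

The cake centre is at scale (-51, +63) mm, with its trailing edge about 6 mm clear of the board, and the needle shows its full weight. No further push is needed, so I'll retract straight up and back.

Call:
arm_command --increments '[0, 0, 25, 0, 0, 0, 0, 0, 0, 55, 0, 0, 0, 0, 0, 0, 90, 0, 0, 0, 0, 0, 0, 125, 0, 0, 0, 0, 0, 0, 150, 0, 0, 0, 0]'

```text
time: 4.68
position: [0.5029, 0.1196, 0.2405]
ee_rot: [0.687, 0.726, 0.001, 0.001]
ft_force: [1.2, 0.3, 0.3]
width: 0.0855
```

Call:
arm_command --increments '[-10, 35, 5, 0, 0, 0, 0, -20, 70, 10, 0, 0, 0, 0, -30, 105, 15, 0, 0, 0, 0, -40, 140, 20, 0, 0, 0, 0, -50, 175, 20, 0, 0, 0, 0]'

```text
time: 5.1
position: [0.4519, 0.2962, 0.2586]
ee_rot: [0.687, 0.726, 0.001, 0.0]
ft_force: [1.7, 0.1, 0.4]
width: 0.0854
```

Call:
arm_command --increments '[-10, 35, 0, 0, 0, 0, 0, -20, 70, 0, 0, 0, 0, 0, -30, 105, 0, 0, 0, 0, 0, -30, 115, 0, 0, 0, 0, 0, -30, 115, 0, 0, 0, 0, 0]'

```text
time: 5.52
position: [0.4213, 0.412, 0.2568]
ee_rot: [0.686, 0.728, 0.0, -0.0]
ft_force: [-0.1, -0.5, 0.9]
width: 0.0855
```

Call:
arm_command --increments '[0, 0, 0, 0, 0, 0, 0, 0, 0, 0, 0, 0, 0, 0, 0, 0, 0, 0, 0, 0, 0, 0, 0, 0, 0, 0, 0, 0, 0, 0, 0, 0, 0, 0, 0]'

```text
time: 5.93
position: [0.4227, 0.4082, 0.2575]
ee_rot: [0.688, 0.726, 0.0, 0.0]
ft_force: [-1.1, -0.7, -1.0]
width: 0.0857
```

```bash
python3 - <<'E'
from h import *
t=cap("top"); s=cap("scene"); np.save("t4.npy",t,allow_pickle=True)
cv=np.zeros((600,800,3),np.uint8); cv[:300,:600]=cv2.resize(t["frame"][165:275,170:390],(600,300),interpolation=cv2.INTER_CUBIC)
cv[300:,:500]=cv2.resize(s["frame"][160:300,200:433],(500,300),interpolation=cv2.INTER_CUBIC)
cv[300:,500:]=cv2.resize(s["frame"][235:300,272:337],(300,300),interpolation=cv2.INTER_CUBIC)
cv2.imwrite("pics/c4.png",cv[:,:,::-1])
E
```

```text
(no output)
```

View pics/c4.png

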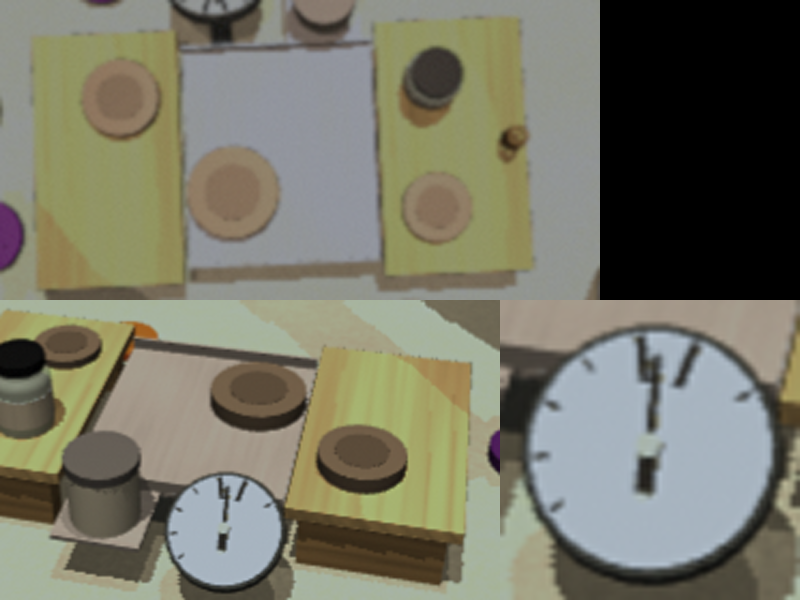

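The large cake lies flat on the pan at crop (233,193), with a visible gap to the board. The needle sits at about 2.18, between the marks, and reads the same as the previous picture. Everything else is where it started, and the robot is clear.

```bash
python3 -c "
from plant import workorder; print(workorder.job_done())"
```

```text
the job is handed in; nothing more can be done
None
```

I slid only the large cake (about 450 g) from the +y board onto the pan, and the needle came to rest between the marks. I handed the job in at about 6 s of robot time; the hand-in reports no verdict.

- **Choice of cake:** The dial read about 1.2 rad with just the canister. The large cake should bring it to about 2.19, and the last picture showed about 2.18 (marks 2.05 and 2.55), the same as the picture before I retracted.
- **Placing:** The cake lies flat, centred near x = -51, y = +63 mm on the pan. Its edge is only about 6 mm clear of the board; I left it there rather than push it again.
- **Everything else:** The small and medium cakes, jar and stamp look unmoved in the last picture. That picture does not take in the cutters and bowl, but the arm never went near them. The arm is retracted and touching nothing.
- **Disagreement between cameras:** The wrist view put the large cake's centre up to about 1 cm from the top view. I used the top view, and the contact with the cake matched it.

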